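Cock and fire the bench spring punch

ROBOT

A 7-joint arm with a two-finger parallel gripper is mounted at the origin on the work surface. World frame = base frame: x ahead of the robot, y to its left, z up, the work surface at z = 0. Lengths are in m, angles in rad, forces in N, time in s.
With the tool pointing down it reaches from about 0.35 to 0.9 m from the base axis. Payload 7.2 kg.
Tool frame: the origin (TCP) lies between the finger pads; the fingertips stand 22 mm ahead of it and the grasp point (between the pads) lies 3 mm ahead of it; x points along the fingers, z is the direction in which the jaws open and shut, and the axes are right-handed (so a half turn about x gives the same grasp; the last joint's range is limited). The gripper opens to 85 mm and grips with 20 to 120 N. Pads are 22 mm wide; open, the fingers measure 114 mm over their backs; the gripper's body (76 mm by 85 mm) begins 54 mm behind the grasp point. The pads swing forward as they close: fully open they stand 13 mm farther back than shut.
Start: joints at [1.102, 0.411, -0.013, 1.596, 0.006, 1.134, -0.082], TCP at [0.244, -0.575, 0.253] pointing down, gripper open.
Joint ranges: [-2.95, 2.95], [-0.29, 1.99], [-1.47, 1.44], [0.14, 2.54], [-1.03, 4.17], [0.13, 1.85], [-2.86, 2.86]. Speed limits (rad/s): [2.39, 2.39, 3.01, 3.01, 3.14, 3.14, 3.14].

INTERFACE

Orientations are given as a rotation vector (axis times angle).
In Python, from workcell import get_state, viewer, order gives the robot as it stands.
- The arm moves only by the tool step_arm, never from a script. Its argument "rows" is a list of rows, each an object with "gripper": the finger opening in cm, from 0 to 8.54; "dp": the shift along the tool's x, y, z in cm, a list of three; "turn": the turn, a rotation vector about the tool's x, y, z in rad, a list of three. A call has 1 to 20 rows; each row is the pose to reach, as a shift and turn from the pose commanded when the call began, along the tool's axes at that moment; what a row does not reach only later rows make up. A row lasts 1/10 s, in which the tool goes at most 50 mm and 8.59 degrees, less where a joint would pass 70% of its speed; a pose out of reach is approached as far as the arm can. A call with a gripper value outside its range is refused whole. The fingers move at their own pace and stop on an object; "grip_force" is the grip in N (left out, the last holds). Time passes only in rows, so rows that repeat a pose let the fingers close. It gives the time, the measured TCP pose, the force and the opening at its end, in the units of the state.
- get_state(): the state, without advancing time (a new reading comes with each control period).
- viewer.read_camera(name): name is "scene" or "top" or "wrist"; returns a dict with "frame" (384x512x3 uint8, red, green, blue), "range_z" (384x512 float32, m along the optical axis (not along the pixel's ray), 0 where there is no reading), "vertical_fov" (degrees; the focal length in pixels is half the picture's height over the tangent of half this angle, whatever the lens; pixels are square), "cx", "cy" (the principal point, pixels), "T" (4x4, takes a point from camera to world coordinates); the wrist camera has in their place "mount" (4x4, takes a point from camera to tool coordinates, whose origin is the TCP and whose axes are the tool frame's). Camera axes: x right, y up, looking along -z (the intrinsics and any distortion apply to the point x, -y, -z); pixel columns grow to the right and rows downward; lengths in m; the calibration is good to about 2 mm. The wrist camera is an equidistant fisheye: a pixel r from the principal point sees the ray r / f radians off the axis. A picture is of the moment at which its call begins: read the wrist's pose just before it.
- order.finish_job(): hands the job in, once; it reports no verdict.
Trained networks look in the newest picture that a camera, given by its name, has taken for a name from the list of things; names that differ only in an ending like _2 or _b are one class to them, and where a whole thing is asked for, a point or a joint stands for the part that bears it (a point fixed in the world has none). Each returns a list of dicts, best first, with "score" (0 to 1); they miss things now and then, are a little off and sometimes report something else, mostly with a low value. They report only what shows in the picture. A call takes as long as a camera call.
- viewer.regions_of(camera, name): "region" (384x512 bool, what is visible of it) and "box" ([left, top, width, height] in pixels, round what is visible of it).
The state is a dict: "time_s": time; "qpos": joint angles; "qd": joint speeds; "joint_efforts": joint torques, N m; "eef_pos": TCP position; "orientation": TCP orientation; "contact_force": force on the tool from outside, world axes, zero at the start; "torque": the same for the moment, N m; "finger_gap": finger opening in m.
Only numpy, scipy, OpenCV 4.12 (cv2) and the standard library are available. Lean on these libraries where they do the work, as an engineer would, in place of code of your own. Each camera call takes 0.05 s, during which the arm holds its last target.

TASK

Drive the steel pin flush into the terminal box with one blow of the bench spring punch: draw the handle post straight back, gently, until the catch holds it, without squashing the rubber stop hard, and let go of it so that it stays drawn by itself. Then press the trip paddle down to fire the punch, and take your hand away, leaving the other things on the table where they are.

Things in the scene. Friction and masses are not known exactly. Their poses are not given: they have to be found in the camera images.
- frame: Bench spring punch fixed to the table: grey base plate 360 x 120 x 12 mm. Origin under the plate's centre, on the table. +x is the direction of the blow: handle at the -x end, pin and aluminium terminal box (100 x 130 mm, rim 80 mm high) at the +x end; +y is the trip paddle's side; +z up. The striker slides along x at y = 0, 50 mm up; guides and catch on it are under 76 mm high.
- striker: Sprung striker, 0.25 kg: steel bar 16 x 16 x 170 mm (top 58 mm up) with an upright black handle post near its -x end, 18 mm in diameter, from 58 to 112 mm above the table. Origin on the post's axis 90 mm above the table, where to grip or hook it; axes as the frame's. It is drawn towards frame -x against 0.23 N per mm (no preload); let go off the catch it flies forward and strikes.
- handle_rest (a point): Fixed point of the frame, (-105, 0, 90) mm, where the striker's origin lies at rest. 29 to 55 mm behind it (the catch's setting differs each time and is not given) the catch drops in front of the striker's tooth; over the 25 mm before that a ramp and the tooth lift and rub on the catch, with about 2 N of extra drag. Let go, the striker comes forward a few mm and hangs on the catch.
- trip_pad (a point): Fixed point of the frame at the middle of the top of the trip paddle: steel plate 70 (x) by 45 mm (y), top 71 mm above the table, its edge 116 mm to +y of the slide, free below. Its middle lies up to 13 mm from here along x, with the catch's setting. Pressed down 6 to 9 mm here (3 to 8 N) it frees the striker; it ends 14 mm down and springs back when let go.
- stop (a joint): Compression (m) of the rubber stop that the striker meets 1.5 mm after the catch has dropped: 0 untouched, 6 N per mm, on top of the spring; damaged beyond 0.002 m (12 N).
- pin (a joint): How far the pin has been driven (m): 0 = standing 6 mm out of the terminal box's boss, 0.006 = flush. The pin (10 mm diameter, steel, along frame x, 50 mm up, head at frame x = 56 mm) is tight: 7 N to move it. The resting striker's face is 1 mm from its head.
- tape_near: Roll of white tape lying flat, 104 mm across, 48 mm high, origin under its centre. Bystander beside the punch.
- can: Drinks can, 66 mm across, 120 mm high, origin under its centre. Bystander beside the punch.
- screwdriver: Screwdriver with a black handle lying beside the punch, about 200 mm, along its x. Bystander.
- spare_pin: Spare steel pin lying beside the punch, 10 mm in diameter, 34 mm long. Bystander.
- tape_far: Second roll of tape, 100 mm across, 48 mm high. Bystander away on the right.
- water: Water bottle, 64 mm across, 190 mm high, origin under its centre. Bystander away on the left.
- wrench: Wrench lying on the right of the table. Bystander.

How it is judged:
On the way, in this order (a step that is already met when the one before it is completed fails the run):
1. the striker stays drawn back by at least 25 mm on its catch, hand off it, with the pin not yet moved (x of striker in the frame of frame below -0.13 m and linear speed of striker below 0.02 m/s and contact force between the fingers and striker below 0.3 N and value of joint pin below 0.0015 m), for 0.4 s.
2. the striker has been tripped and its blow has driven the pin (not (x of striker in the frame of frame below -0.117 m) and value of joint pin above 0.0045 m), for 0.2 s.
At the end, for the whole second after the job is handed in: The pin is driven home (at least 4.5 of its 6 mm) and the striker is at rest within 12 mm of its rest position (value of joint pin above 0.0045 m and distance between striker and handle_rest below 0.012 m and linear speed of striker below 0.03 m/s); the robot touches nothing.
It fails at once if the rubber stop is squashed by more than 2 mm (12 N on top of the spring) (value of joint stop above 0.002 m).
It fails at once if the pin is pushed in by something other than the striker's blow (value of joint pin above 0.0015 m and x of striker in the frame of frame below -0.125 m).
It fails at once if a thing lying about is moved by more than 30 mm (distance of any of tape_near, can, screwdriver, spare_pin, tape_far, water, wrench from where it was at the start of the episode above 0.03 m).
It fails at once if the can or the bottle is tipped (angle between any of can, water's own z axis and vertical above 0.4 rad).
It also fails if it takes over 67 s, if anything falls off the work surface, if the arm or the gripper's body presses on something with over 40 N, if the wrist force passes 120 N, or if a joint passes its speed limit or range.

## Working session

There is one attempt and no reset: what is moved stays moved. The work goes in short steps, Python scripts to look and compute and a tool call to move; the robot and the scene stay as the last step left them, time stands still between calls to the robot, and variables do not carry over. Pictures are saved under pics/ and viewed, and the job is handed in when it is done.

Besides the shell and the picture viewer there is one more tool, called after "Emit:" in YAML: its name, and indented under it one key for each argument. step_arm: Moves the arm, as the interface text tells. Its arguments: {"type":"object","properties":{"rows":{"type":"array"},"grip_force":{"type":"number"}},"required":["rows"]}

```bash
ls; mkdir -p pics
python3 - <<'E'
from workcell import get_state, viewer
import cv2, numpy as np
s=get_state(); print(s)
for n in ("scene","top"):
    d=viewer.read_camera(n)
    cv2.imwrite(f"pics/{n}0.png",cv2.resize(d["frame"][:,:,::-1],(800,600)))
    print(n,d["vertical_fov"],d["cx"],d["cy"],d["T"].round(4).tolist())
E
```

```text
pics
{'time_s': 0.0, 'qpos': array([ 1.10181516,  0.4119314 , -0.01270164,  1.59708337,  0.00561877,
        1.13428042, -0.08221397]), 'qd': array([-0.00049469,  0.00119631,  0.0005182 ,  0.00047153, -0.00050073,
       -0.00057364,  0.00171354]), 'joint_efforts': array([ 8.63547757e-04, -6.00627708e+01,  6.82366658e-01, -2.99409217e+01,
        1.38962158e-02,  1.07993602e-02, -2.01928287e-05]), 'eef_pos': array([ 0.24360304, -0.57505588,  0.25241737]), 'orientation': array([ 0.90995945,  1.37405834, -0.90864049]), 'contact_force': array([ 0.40297007, -0.37759818,  0.85371378]), 'torque': array([ 0.01936406, -0.01762935,  0.00173957]), 'finger_gap': 0.08519265610865548}
scene 47.08814117846594 256.8336827916018 200.5125430262007 [[0.0072, -0.8489, 0.5285, 1.2947], [0.9999, 0.0137, 0.0084, -0.0061], [-0.0143, 0.5284, 0.8489, 1.2874], [0.0, 0.0, 0.0, 1.0]]
top 51.741226751991704 257.7727620553332 191.5164223799996 [[-0.0254, 0.9799, -0.1981, 0.3563], [-0.9995, -0.0283, -0.0115, -0.0195], [-0.0168, 0.1977, 0.9801, 1.2446], [0.0, 0.0, 0.0, 1.0]]
```

View pics/scene0.png

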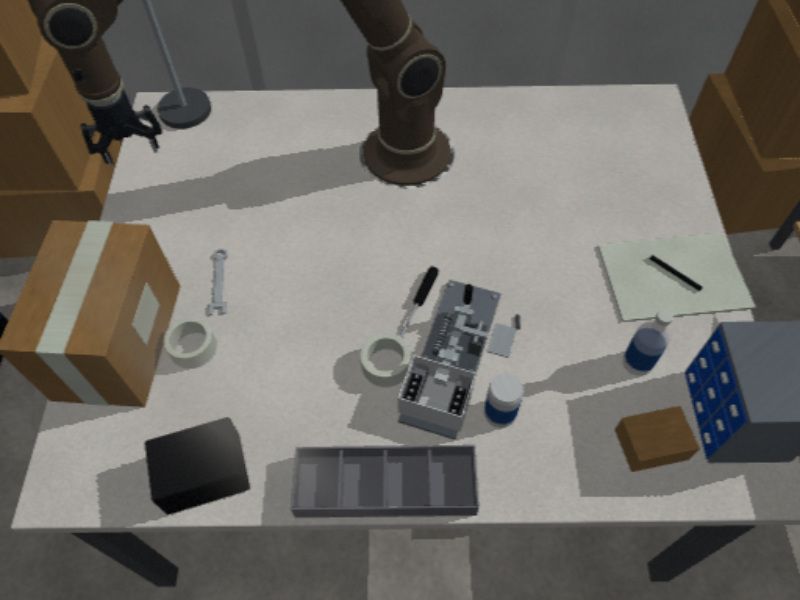

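View pics/top0.png

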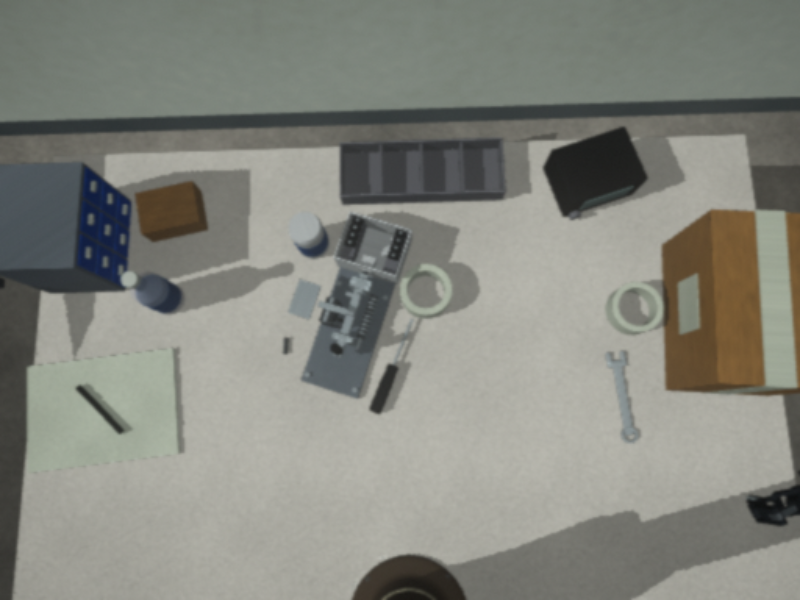

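The scene shows the punch ahead of the robot: handle end near (468,293) in the scene picture, box at (437,395), and the paddle to its left (+y) at (502,340). The can is next to the box, and the screwdriver and tape are on the right side. I'll measure these with the depth images.

```bash
cat > h.py <<'E'
from workcell import get_state, viewer
import cv2, numpy as np
from scipy.spatial.transform import Rotation as R
def cloud(d):
    f=192/np.tan(np.radians(d["vertical_fov"]/2)); z=d["range_z"]
    v,u=np.mgrid[0:384,0:512]
    p=np.stack([(u-d["cx"])/f*z,-(v-d["cy"])/f*z,-z],-1)
    P=p@d["T"][:3,:3].T+d["T"][:3,3]
    P[z<=0]=np.nan
    return P
E
python3 - <<'E'
from h import *
for n in ("scene","top"):
    d=viewer.read_camera(n); P=cloud(d); np.savez(f"{n}.npz",P=P,fr=d["frame"])
    for name in ("frame","striker","trip_pad","pin","can","tape_near","screwdriver","spare_pin"):
        for r in viewer.regions_of(n,name)[:2]:
            if r["score"]<.3: continue
            q=P[r["region"]]; q=q[~np.isnan(q[:,0])]
            if len(q)==0: continue
            print(n,name,round(r["score"],2),r["box"],len(q),np.median(q,0).round(3),q.min(0).round(3),q.max(0).round(3))
            if name=="frame":
                for lo,hi in((.004,.02),(.065,.076),(.076,.09)):
                    k=q[(q[:,2]>lo)&(q[:,2]<hi)]
                    if len(k)>20: print(lo,len(k),cv2.minAreaRect(k[:,:2].astype(np.float32)*1000))
E
```

```text
scene frame 0.79 [253.5, 178.8, 66.4, 102.8] 3498 [0.659 0.074 0.032] [ 0.417 -0.029 -0.005] [0.788 0.194 0.115]
0.004 1569 ((599.8494873046875, 88.02186584472656), (126.47494506835938, 363.4298400878906), 70.64825439453125)
0.065 445 ((628.1126708984375, 75.23548889160156), (130.42843627929688, 270.3763427734375), 71.00816345214844)
0.076 171 ((627.6205444335938, 76.07134246826172), (129.3884735107422, 272.2930908203125), 70.85306549072266)
scene trip_pad 0.9 [256.0, 179.7, 66.2, 99.0] 3627 [0.657 0.074 0.028] [ 0.405 -0.029 -0.009] [0.788 0.203 0.115]
scene trip_pad 0.31 [227.1, 212.4, 31.6, 34.0] 733 [ 0.619 -0.056  0.042] [ 0.54  -0.112 -0.005] [ 0.674 -0.002  0.055]
scene can 0.93 [309.0, 236.5, 24.1, 38.4] 677 [0.75  0.172 0.11 ] [ 0.671  0.142 -0.003] [0.768 0.208 0.127]
scene screwdriver 0.71 [270.2, 169.1, 9.0, 29.8] 167 [0.437 0.034 0.022] [ 0.381  0.01  -0.003] [0.481 0.057 0.033]
top frame 0.66 [194.3, 133.8, 73.7, 121.7] 4366 [0.606 0.086 0.016] [ 0.412 -0.022 -0.005] [0.798 0.206 0.117]
0.004 2434 ((588.60205078125, 93.1607666015625), (126.99640655517578, 346.1127624511
[... 218 characters left out ...]
8125), 70.88107299804688)
top striker 0.58 [210.9, 175.3, 22.3, 52.6] 180 [0.548 0.105 0.059] [0.49  0.073 0.01 ] [0.648 0.141 0.117]
top trip_pad 0.55 [193.7, 133.1, 68.4, 118.8] 4307 [0.608 0.087 0.016] [ 0.415 -0.022 -0.006] [0.796 0.204 0.117]
top can 0.58 [182.0, 138.3, 30.9, 31.8] 525 [0.718 0.173 0.117] [0.698 0.147 0.001] [0.757 0.207 0.126]
top tape_near 0.87 [256.0, 169.1, 37.2, 37.4] 547 [ 0.619 -0.055  0.047] [ 0.567 -0.1   -0.003] [ 0.682 -0.001  0.057]
top screwdriver 0.87 [233.6, 208.3, 26.8, 57.7] 285 [0.429 0.038 0.022] [ 0.383 -0.014 -0.004] [0.548 0.068 0.032]
top spare_pin 0.65 [194.7, 134.0, 74.3, 118.2] 4414 [0.609 0.086 0.016] [ 0.412 -0.026 -0.006] [0.804 0.2   0.117]
```

Run:
```python
import numpy as np,cv2
for n,b in (("top",(180,125,300,265)),("scene",(225,165,345,285))):
    fr=np.load(n+".npz")["fr"]; x0,y0,x1,y1=b
    cv2.imwrite(f"pics/{n}crop.png",cv2.resize(fr[y0:y1,x0:x1,::-1],None,fx=4.8 if n=="scene" else 4.2,fy=4.8 if n=="scene" else 4.2,interpolation=cv2.INTER_CUBIC))
```

```text
(no output)
```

View pics/topcrop.png

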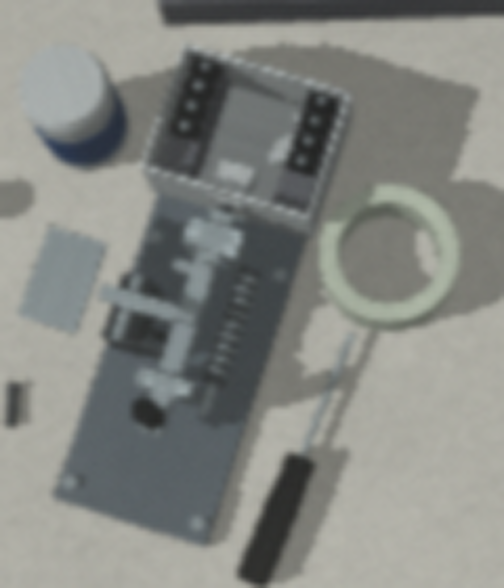

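View pics/scenecrop.png

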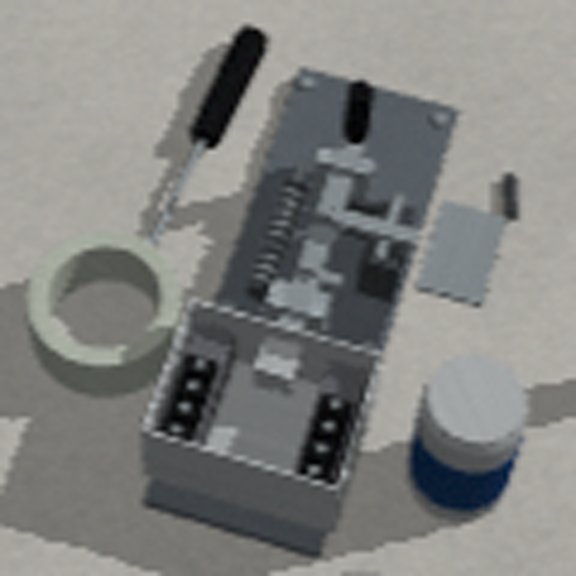

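Run:
```python
import numpy as np,cv2
# plate/box from clouds; post points z .08-.118 within near region; paddle z .06-.08
a=np.radians(-20+0.9) ; 
for n in("top","scene"):
    P=np.load(n+".npz")["P"].reshape(-1,3)
    m=(P[:,0]>.40)&(P[:,0]<.82)&(P[:,1]>-.05)&(P[:,1]<.25)
    q=P[m]
    k=q[(q[:,2]>.006)&(q[:,2]<.02)&(q[:,0]<.64)]
    post=q[(q[:,2]>.085)&(q[:,2]<.12)&(q[:,0]<.6)]
    print(n,"post",len(post),post.mean(0).round(4),post.min(0).round(4),post.max(0).round(4))
    th=np.radians(70.95-90); c,s=np.cos(th),np.sin(th)
    ex=np.array([c,s]);ey=np.array([-s,c])
    pad=q[(q[:,2]>.055)&(q[:,2]<.08)]
    pf=np.c_[(pad[:,:2]-post.mean(0)[:2])@ex,(pad[:,:2]-post.mean(0)[:2])@ey,pad[:,2]]
    g=pf[(pf[:,1]>.055)&(pf[:,0]<.2)]
    print("pad rel post",len(g),g.mean(0).round(4),np.percentile(g,[3,97],axis=0).round(4))
    # box rims in frame coordinates rel to post
    b=q[(q[:,2]>.07)&(q[:,2]<.09)]; bf=np.c_[(b[:,:2]-post.mean(0)[:2])@ex,(b[:,:2]-post.mean(0)[:2])@ey]
    bf=bf[(bf[:,0]>.16)&(abs(bf[:,1])<.09)]; print("box",np.percentile(bf,[1,99],axis=0).round(4))
    k=q[(q[:,2]>.006)&(q[:,2]<.018)];kf=np.c_[(k[:,:2]-post.mean(0)[:2])@ex,(k[:,:2]-post.mean(0)[:2])@ey]
    kf=kf[(kf[:,0]>-.15)&(abs(kf[:,1])<.075)];print("plate",np.percentile(kf,[1,99],axis=0).round(4))
```

```text
top post 36 [0.4977 0.1224 0.1087] [0.4902 0.1148 0.0871] [0.5054 0.1311 0.1168]
pad rel post 438 [0.0932 0.0924 0.0699] [[0.0435 0.0569 0.0574]
 [0.1928 0.1214 0.0766]]
box [[ 0.1697 -0.0636]
 [ 0.2697  0.0656]]
plate [[-0.0721 -0.0579]
 [ 0.3364  0.0603]]
scene post 41 [0.5037 0.1191 0.1039] [0.4906 0.1115 0.0861] [0.5109 0.1282 0.1153]
pad rel post 320 [0.0822 0.0884 0.0699] [[0.0399 0.0563 0.0616]
 [0.1866 0.1134 0.0765]]
box [[ 0.1651 -0.0654]
 [ 0.2669  0.0642]]
plate [[-0.0753 -0.0599]
 [ 0.2819  0.0589]]
```

The crops agree with the depth: frame x axis at about -19° in world, black post at about (0.500, 0.121), and the paddle a free pale plate on the +y side. Next I'll refine the paddle and work out the move to a hover above the post.

```bash
cat >> h.py <<'E'
TH=np.radians(-19.05)
EX=np.array([np.cos(TH),np.sin(TH),0]);EY=np.array([-np.sin(TH),np.cos(TH),0])
def plan(target,Rt=None,s=None):
    s=s or get_state(); R0=R.from_rotvec(s["orientation"])
    dp=R0.inv().apply(np.array(target)-s["eef_pos"])*100
    if Rt is None: Rt=R0
    return dp.round(3),(R0.inv()*Rt).as_rotvec().round(4)
def down(sign=1,th=None):
    ey=EY if th is None else np.array([-np.sin(th),np.cos(th),0])
    x=np.array([0,0,-1.]);z=ey*sign;y=np.cross(z,x)
    return R.from_matrix(np.c_[x,y,z])
E
python3 - <<'E'
from h import *
s=get_state();print(R.from_rotvec(s["orientation"]).as_matrix().round(3))
for sg in(1,-1):print(sg,plan((0.5005,0.1208,0.19),down(sg)))
for n in("top","scene"):
    P=np.load(n+".npz")["P"].reshape(-1,3)
    o=np.array([.5005,.1208,0])
    q=P[~np.isnan(P[:,0])]-o; f=np.c_[q@EX,q@EY,q[:,2]]
    g=f[(f[:,2]>.055)&(f[:,2]<.085)&(f[:,0]>0)&(f[:,0]<.14)&(f[:,1]>.075)&(f[:,1]<.13)]
    print(n,len(g),g.mean(0).round(4),np.percentile(g,[2,98],axis=0).round(4))
    r=cv2.minAreaRect((g[:,:2]*1000).astype(np.float32));print(r, (r[0][0]/1000*EX+r[0][1]/1000*EY+o).round(4))
E
```

```text
[[ 0.     0.921  0.39 ]
 [-0.     0.39  -0.921]
 [-1.     0.     0.   ]]
1 (array([  6.327,  50.8  , -54.094]), array([-2.4082e+00,  0.0000e+00,  1.0000e-04]))
-1 (array([  6.327,  50.8  , -54.094]), array([ 0.7334,  0.    , -0.    ]))
top 323 [0.0726 0.0964 0.0707] [[0.0395 0.0759 0.0659]
 [0.1067 0.1172 0.0748]]
((72.94371032714844, 97.04752349853516), (43.90385818481445, 69.72489166259766), 89.99562072753906) [0.6011 0.1887 0.    ]
scene 247 [0.0766 0.0948 0.0702] [[0.0413 0.0757 0.0652]
 [0.1091 0.1137 0.0749]]
((74.97125244140625, 94.71788024902344), (71.5182113647461, 39.29608154296875), 0.37456002831459045) [0.6023 0.1859 0.    ]
```

Emit:
step_arm:
  rows:
    - {"gripper": 8.5, "dp": [1, 12.5, -13.5], "turn": [0.2, 0, 0]}
    - {"gripper": 8.5, "dp": [1, 12.5, -13.5], "turn": [0.2, 0, 0]}
    - {"gripper": 8.5, "dp": [1, 12.5, -13.5], "turn": [0.2, 0, 0]}
    - {"gripper": 8.5, "dp": [1, 12.5, -13.5], "turn": [0.2, 0, 0]}
    - {"gripper": 8.5, "dp": [2, 25.4, -27], "turn": [0.4, 0, 0]}
    - {"gripper": 8.5, "dp": [2, 25.4, -27], "turn": [0.4, 0, 0]}
    - {"gripper": 8.5, "dp": [2, 25.4, -27], "turn": [0.4, 0, 0]}
    - {"gripper": 8.5, "dp": [2, 25.4, -27], "turn": [0.4, 0, 0]}
    - {"gripper": 8.5, "dp": [3, 50.8, -54.1], "turn": [0.7334, 0, 0]}
    - {"gripper": 8.5, "dp": [3, 50.8, -54.1], "turn": [0.7334, 0, 0]}
    - {"gripper": 8.5, "dp": [3, 50.8, -54.1], "turn": [0.7334, 0, 0]}
    - {"gripper": 8.5, "dp": [3, 50.8, -54.1], "turn": [0.7334, 0, 0]}
    - {"gripper": 8.5, "dp": [3, 50.8, -54.1], "turn": [0.7334, 0, 0]}
    - {"gripper": 8.5, "dp": [3, 50.8, -54.1], "turn": [0.7334, 0, 0]}
    - {"gripper": 8.5, "dp": [3, 50.8, -54.1], "turn": [0.7334, 0, 0]}
    - {"gripper": 8.5, "dp": [3, 50.8, -54.1], "turn": [0.7334, 0, 0]}
    - {"gripper": 8.5, "dp": [3, 50.8, -54.1], "turn": [0.7334, 0, 0]}
    - {"gripper": 8.5, "dp": [3, 50.8, -54.1], "turn": [0.7334, 0, 0]}
  grip_force: 40

```text
time_s: 2.8
eef_pos: [0.5004, 0.1216, 0.223]
orientation: [1.448, 1.035, -1.449]
contact_force: [-0.8, -0.0, 0.7]
finger_gap: 0.0848
```

```bash
cat >> h.py <<'E'
def wcloud(d,s):
    f=192/np.tan(np.radians(d["vertical_fov"]/2)); z=d["range_z"]
    v,u=np.mgrid[0:384,0:512]
    a=u-d["cx"];b=v-d["cy"];r=np.hypot(a,b)+1e-9;t=np.tan(np.minimum(r/f,1.5))
    p=np.stack([a/r*t*z,-b/r*t*z,-z],-1)
    T=np.eye(4);T[:3,:3]=R.from_rotvec(s["orientation"]).as_matrix();T[:3,3]=s["eef_pos"];T=T@d["mount"]
    P=p@T[:3,:3].T+T[:3,3];P[z<=0]=np.nan
    return P
E
python3 - <<'E'
from h import *
s=get_state();d=viewer.read_camera("wrist");P=wcloud(d,s)
print(s["time_s"],s["eef_pos"],s["contact_force"],plan((0.5005,0.1208,0.1),down(-1),s))
cv2.imwrite("pics/w1.png",cv2.resize(d["frame"][:,:,::-1],(800,600)))
np.savez("w1.npz",P=P)
o=np.array([.5005,.1208,0]);q=P.reshape(-1,3);q=q[~np.isnan(q[:,0])]-o;f=np.c_[q@EX,q@EY,q[:,2]]
g=f[(abs(f[:,0])<.03)&(abs(f[:,1])<.03)&(f[:,2]>.085)&(f[:,2]<.12)]
print("post",len(g),g.mean(0).round(4),g.min(0).round(4),g.max(0).round(4))
t=g[g[:,2]>.108];print("top",len(t),t.mean(0).round(4),t.min(0).round(4),t.max(0).round(4))
b=f[(f[:,2]>.07)&(f[:,2]<.09)&(f[:,0]>.155)&(f[:,0]<.3)&(abs(f[:,1])<.08)]
if len(b):print("box",np.percentile(b,[1,99],axis=0).round(4))
k=f[(f[:,2]>.005)&(f[:,2]<.018)&(f[:,0]>-.1)&(f[:,0]<.0)&(abs(f[:,1])<.08)]
if len(k):print("plate",np.percentile(k,[1,99],axis=0).round(4))
E
```

```text
2.8 [0.50036427 0.12160143 0.2229883 ] [-0.79859835 -0.02699421  0.70275882] (array([12.299,  0.046,  0.069]), array([0.0021, 0.0002, 0.0006]))
post 488 [-0.0006  0.0004  0.1068] [-0.011  -0.0086  0.0854] [0.0058 0.0093 0.1132]
top 338 [-0.0024  0.0004  0.1111] [-0.011 -0.008  0.108] [0.0058 0.0087 0.1132]
box [[ 0.1651 -0.0635  0.0703]
 [ 0.1755  0.0644  0.081 ]]
plate [[-0.0768 -0.0579  0.0097]
 [-0.0009  0.0594  0.0154]]
```

View pics/w1.png

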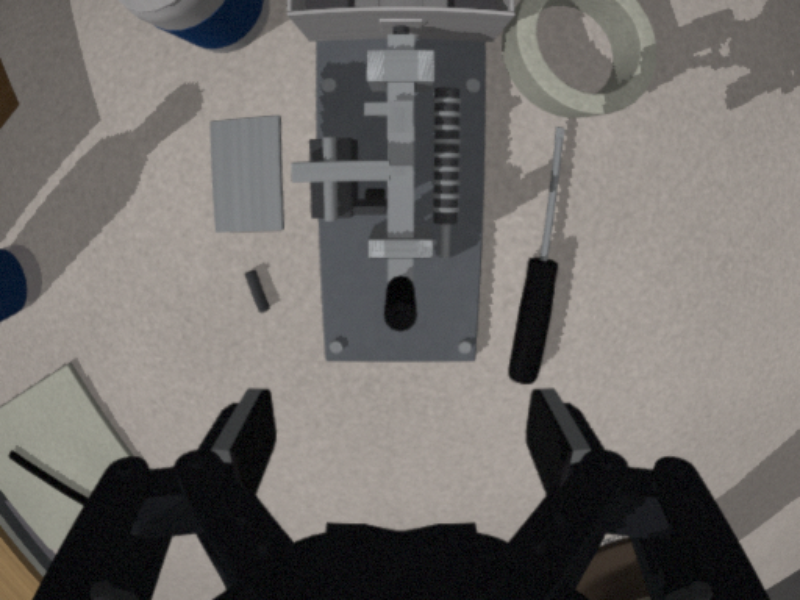

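The wrist picture shows the post midway between the fingers at (400,300) and the guide ahead at (400,248). The paddle is at (247,175), not touching anything. Tool y is frame +x. I'll go down and close on the post.

Emit:
step_arm:
  rows:
    - {"gripper": 8.5, "dp": [4, 0, 0.05], "turn": [0.002, 0, 0]}
    - {"gripper": 8.5, "dp": [8, 0, 0.05], "turn": [0.002, 0, 0]}
    - {"gripper": 6, "dp": [10.5, 0, 0.05], "turn": [0.002, 0, 0]}
    - {"gripper": 4, "dp": [12, 0, 0.05], "turn": [0.002, 0, 0]}
    - {"gripper": 3.5, "dp": [12.3, 0, 0.05], "turn": [0.002, 0, 0]}
    - {"gripper": 3.5, "dp": [12.3, 0, 0.05], "turn": [0.002, 0, 0]}
  grip_force: 40

```text
time_s: 3.45
eef_pos: [0.5003, 0.119, 0.1004]
orientation: [1.452, 1.031, -1.453]
contact_force: [-0.1, -0.0, 0.3]
finger_gap: 0.0351
```

Run:
```python
from h import *
s=get_state();d=viewer.read_camera("wrist")
print(s["time_s"],s["eef_pos"],s["contact_force"],s["finger_gap"])
cv2.imwrite("pics/w2.png",cv2.resize(d["frame"][:,:,::-1],(800,600)))
```

```text
3.45 [0.50026285 0.11904307 0.10037584] [-0.13032164 -0.04557167  0.29127809] 0.035123389153660874
```

View pics/w2.png

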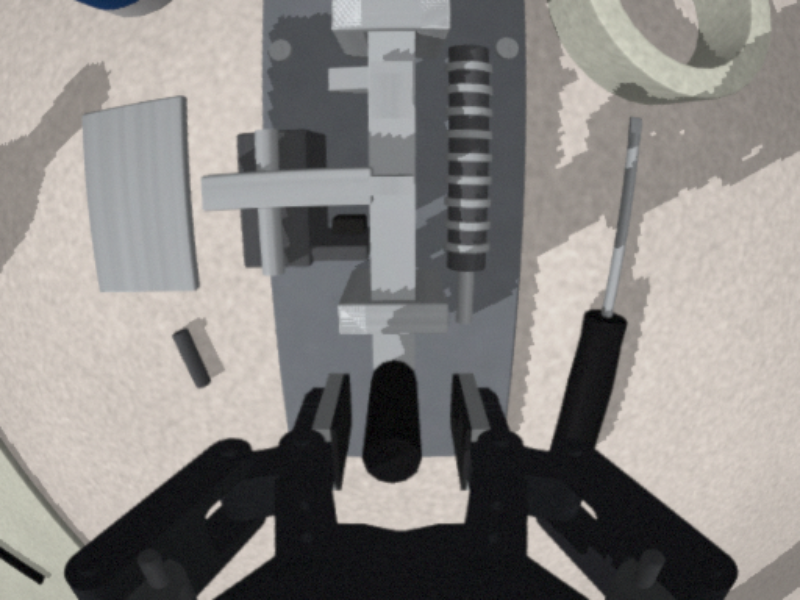

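The post stands between the pads at (392,420), about 2 mm left of the jaw centre. I'll correct that and close.

Emit:
step_arm:
  rows:
    - {"gripper": 3.5, "dp": [0, 0, -0.2], "turn": [0, 0, 0]}
    - {"gripper": 3.5, "dp": [0, 0, -0.2], "turn": [0, 0, 0]}
    - {"gripper": 3.5, "dp": [0, 0, -0.2], "turn": [0, 0, 0]}

```text
time_s: 3.8
eef_pos: [0.5014, 0.1224, 0.101]
orientation: [1.452, 1.031, -1.45]
contact_force: [-0.8, 0.6, -0.7]
finger_gap: 0.0346
```

Run:
```python
from h import *
s=get_state()
print(s["time_s"],s["eef_pos"],s["contact_force"],s["finger_gap"], s["qd"].round(3), plan((0.5005,0.1212,0.1),down(-1),s))
```

```text
3.8 [0.50137051 0.12240084 0.10098313] [-0.79439291  0.56767493 -0.65129589] 0.03464902757246204 [-0.     0.003  0.002  0.005  0.001 -0.001  0.   ] (array([ 0.098, -0.043,  0.142]), array([-0.002 , -0.0006, -0.0011]))
```

Emit:
step_arm:
  rows:
    - {"gripper": 3.5, "dp": [0.1, -0.05, 0.14], "turn": [-0.002, 0, 0]}
    - {"gripper": 3, "dp": [0.1, -0.05, 0.14], "turn": [-0.002, 0, 0]}
    - {"gripper": 2.4, "dp": [0.1, -0.05, 0.14], "turn": [-0.002, 0, 0]}
    - {"gripper": 2.4, "dp": [0.1, -0.05, 0.14], "turn": [-0.002, 0, 0]}

```text
time_s: 4.2
eef_pos: [0.5, 0.1211, 0.0993]
orientation: [1.45, 1.033, -1.45]
contact_force: [-0.8, 0.3, -0.4]
finger_gap: 0.024
```

Run:
```python
from h import *
s=get_state();d=viewer.read_camera("wrist")
print(s["time_s"],s["eef_pos"],s["contact_force"],s["finger_gap"],plan((0.5005,0.1212,0.1),down(-1),s))
cv2.imwrite("pics/w3.png",cv2.resize(d["frame"][:,:,::-1],(800,600)))
```

```text
4.2 [0.50003952 0.12110087 0.09926434] [-0.81855701  0.32786334 -0.44776386] 0.024017705327977944 (array([-0.074,  0.04 , -0.024]), array([-0.0001,  0.0001,  0.    ]))
```

View pics/w3.png

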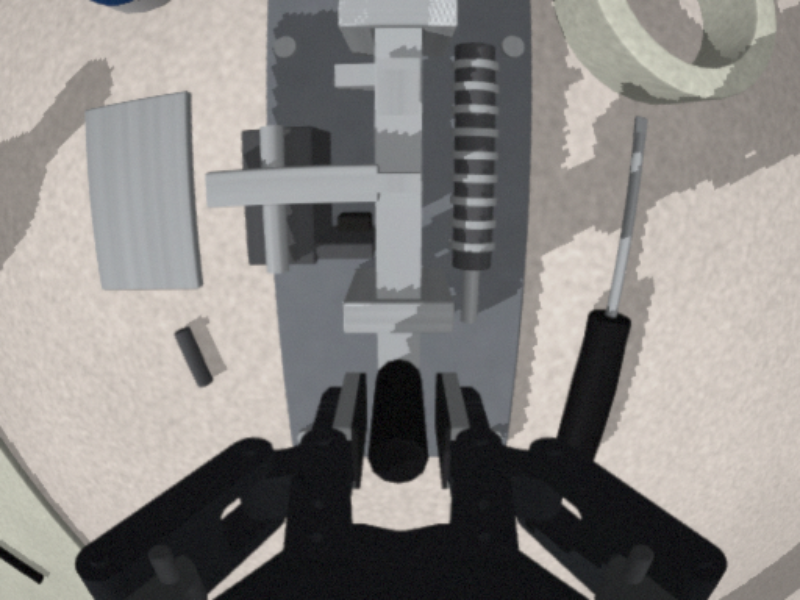

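Emit:
step_arm:
  rows:
    - {"gripper": 1.0, "dp": [0, 0, 0]}
    - {"gripper": 1.0, "dp": [0, 0, 0]}
    - {"gripper": 1.0, "dp": [0, 0, 0]}
    - {"gripper": 1.0, "dp": [0, 0, 0]}
  grip_force: 50

```text
invalid input
```

```bash
cat >> h.py <<'E'
def st(ref=np.array([.5000,.1211,0])):
    s=get_state();q=s["eef_pos"]-ref;F=s["contact_force"]
    print("t",round(s["time_s"],2),"frame mm",(1000*np.array([q@EX,q@EY,q[2]])).round(2),"F",np.array([F@EX,F@EY,F[2]]).round(2),"gap",round(s["finger_gap"],4))
    return s
E
python3 - <<'E'
from h import *
st()
E
```

```text
t 4.25 frame mm [5.000e-02 4.000e-02 9.927e+01] F [-0.56 -0.06 -0.21] gap 0.0238
```

Turn is required in each row.

Emit:
step_arm:
  rows:
    - {"gripper": 1.0, "dp": [0, 0, 0], "turn": [0, 0, 0]}
    - {"gripper": 1.0, "dp": [0, 0, 0], "turn": [0, 0, 0]}
    - {"gripper": 1.0, "dp": [0, 0, 0], "turn": [0, 0, 0]}
    - {"gripper": 1.0, "dp": [0, 0, 0], "turn": [0, 0, 0]}
  grip_force: 50

```text
time_s: 4.65
eef_pos: [0.5004, 0.1219, 0.0995]
orientation: [1.451, 1.034, -1.448]
contact_force: [1.3, 4.7, -0.1]
finger_gap: 0.0172
```

Run:
```python
from h import *
st()
```

```text
t 4.65 frame mm [ 0.15  0.89 99.5 ] F [-0.31  4.91 -0.05] gap 0.0172
```

Emit:
step_arm:
  rows:
    - {"gripper": 1.0, "dp": [0, 0, -0.09], "turn": [0, 0, 0]}
    - {"gripper": 1.0, "dp": [0, 0, -0.09], "turn": [0, 0, 0]}
    - {"gripper": 1.0, "dp": [0, -0.5, -0.09], "turn": [0, 0, 0]}
    - {"gripper": 1.0, "dp": [0, -1.0, -0.09], "turn": [0, 0, 0]}
    - {"gripper": 1.0, "dp": [0, -1.0, -0.09], "turn": [0, 0, 0]}
    - {"gripper": 1.0, "dp": [0, -1.0, -0.09], "turn": [0, 0, 0]}

```text
time_s: 5.25
eef_pos: [0.4911, 0.1251, 0.0995]
orientation: [1.45, 1.033, -1.449]
contact_force: [2.2, 0.5, 2.4]
finger_gap: 0.0167
```

Run:
```python
from h import *
st()
```

```text
t 5.25 frame mm [-9.7   0.93 99.45] F [1.92 1.21 2.38] gap 0.0167
```

Emit:
step_arm:
  rows:
    - {"gripper": 1.0, "dp": [0, -0.5, 0], "turn": [0, 0, 0]}
    - {"gripper": 1.0, "dp": [0, -0.9, 0], "turn": [0, 0, 0]}
    - {"gripper": 1.0, "dp": [0, -1.3, 0], "turn": [0, 0, 0]}
    - {"gripper": 1.0, "dp": [0, -1.3, 0], "turn": [0, 0, 0]}
    - {"gripper": 1.0, "dp": [0, -1.3, 0], "turn": [0, 0, 0]}

```text
time_s: 5.75
eef_pos: [0.479, 0.1293, 0.0994]
orientation: [1.45, 1.032, -1.449]
contact_force: [6.0, -0.5, 2.3]
finger_gap: 0.0167
```

Run:
```python
from h import *
st()
d=viewer.read_camera("wrist")
cv2.imwrite("pics/w4.png",cv2.resize(d["frame"][:,:,::-1],(800,600)))
```

```text
t 5.75 frame mm [-22.52   0.93  99.44] F [5.79 1.49 2.33] gap 0.0167
```

View pics/w4.png

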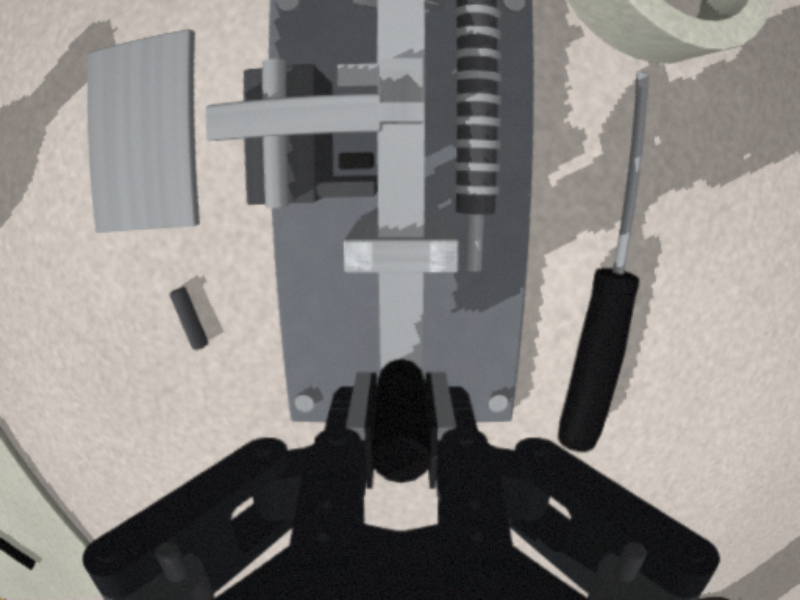

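Drawn 22.5 mm with no slip: 5.8 N against 5.2 N from the spring. The tooth at (355,75) is approaching the catch lever at (290,118). Now shorter steps with force checks.

Emit:
step_arm:
  rows:
    - {"gripper": 1.0, "dp": [0, -0.2, 0], "turn": [0, 0, 0]}
    - {"gripper": 1.0, "dp": [0, -0.4, 0], "turn": [0, 0, 0]}
    - {"gripper": 1.0, "dp": [0, -0.6, 0], "turn": [0, 0, 0]}
    - {"gripper": 1.0, "dp": [0, -0.6, 0], "turn": [0, 0, 0]}
    - {"gripper": 1.0, "dp": [0, -0.6, 0], "turn": [0, 0, 0]}

```text
time_s: 6.3
eef_pos: [0.4739, 0.1311, 0.0995]
orientation: [1.451, 1.032, -1.449]
contact_force: [6.4, -0.7, 0.8]
finger_gap: 0.0166
```

Run:
```python
from h import *
st()
d=viewer.read_camera("wrist")
cv2.imwrite("pics/w5.png",cv2.resize(d["frame"][0:200,120:380,::-1],(780,600),interpolation=cv2.INTER_CUBIC))
```

```text
t 6.3 frame mm [-27.94   0.9   99.47] F [6.24 1.43 0.76] gap 0.0166
```

View pics/w5.png

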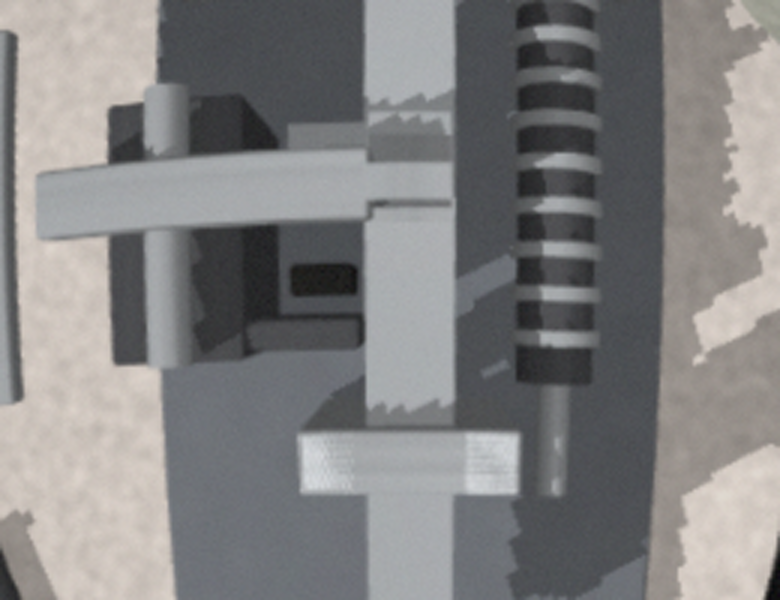

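The rubber stop is the black block at (323,280). The striker's lug at (325,135) is still about 20 mm short of it. Carrying on.

Emit:
step_arm:
  rows:
    - {"gripper": 1.0, "dp": [0, -0.2, 0], "turn": [0, 0, 0]}
    - {"gripper": 1.0, "dp": [0, -0.4, 0], "turn": [0, 0, 0]}
    - {"gripper": 1.0, "dp": [0, -0.6, 0], "turn": [0, 0, 0]}
    - {"gripper": 1.0, "dp": [0, -0.6, 0], "turn": [0, 0, 0]}
    - {"gripper": 1.0, "dp": [0, -0.6, 0], "turn": [0, 0, 0]}

```text
time_s: 6.85
eef_pos: [0.4687, 0.1329, 0.0995]
orientation: [1.452, 1.031, -1.448]
contact_force: [8.6, -1.2, -0.3]
finger_gap: 0.0168
```

Run:
```python
from h import *
st()
d=viewer.read_camera("wrist")
cv2.imwrite("pics/w6.png",cv2.resize(d["frame"][0:200,120:380,::-1],(780,600),interpolation=cv2.INTER_CUBIC))
```

```text
t 6.85 frame mm [-33.45   0.91  99.49] F [ 8.48  1.71 -0.34] gap 0.0168
```

View pics/w6.png

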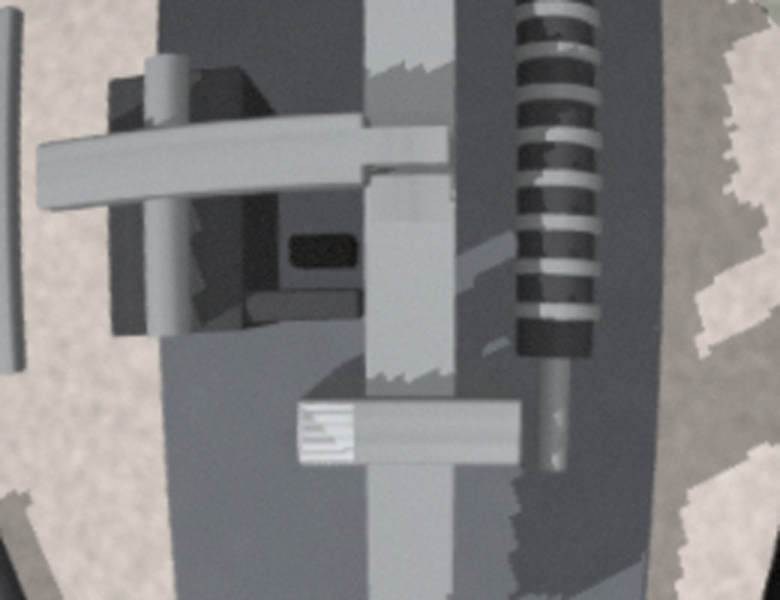

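The lug is hidden under the lever, and the stop at (323,250) is still at least 10 mm from the lever's edge. The ramp has begun to lift the catch.

Emit:
step_arm:
  rows:
    - {"gripper": 1.0, "dp": [0, -0.2, 0], "turn": [0, 0, 0]}
    - {"gripper": 1.0, "dp": [0, -0.35, 0], "turn": [0, 0, 0]}
    - {"gripper": 1.0, "dp": [0, -0.35, 0], "turn": [0, 0, 0]}
    - {"gripper": 1.0, "dp": [0, -0.35, 0], "turn": [0, 0, 0]}

```text
time_s: 7.3
eef_pos: [0.4655, 0.134, 0.0995]
orientation: [1.452, 1.031, -1.448]
contact_force: [8.9, -0.8, -0.3]
finger_gap: 0.0169
```

Run:
```python
from h import *
st()
d=viewer.read_camera("wrist")
cv2.imwrite("pics/w7.png",cv2.resize(d["frame"][0:200,120:380,::-1],(780,600),interpolation=cv2.INTER_CUBIC))
```

```text
t 7.3 frame mm [-36.83   0.91  99.47] F [ 8.62  2.16 -0.34] gap 0.0169
```

View pics/w7.png

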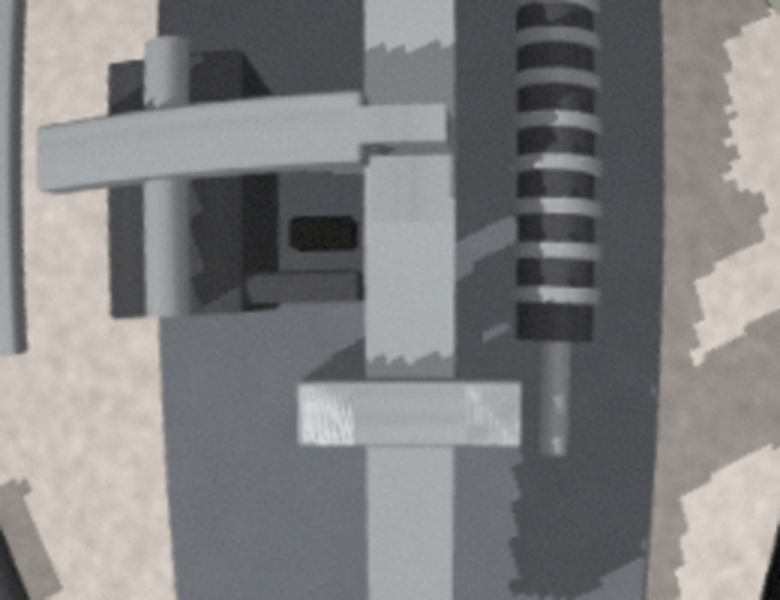

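In the camera the lug stays put, with its rear edge near row 167. The stop is now at row 217 and moves about 5.3 px per mm, so contact should come near 46 mm drawn. Next 3 mm, then fine steps.

Emit:
step_arm:
  rows:
    - {"gripper": 1.0, "dp": [0, -0.15, 0], "turn": [0, 0, 0]}
    - {"gripper": 1.0, "dp": [0, -0.3, 0], "turn": [0, 0, 0]}
    - {"gripper": 1.0, "dp": [0, -0.3, 0], "turn": [0, 0, 0]}
    - {"gripper": 1.0, "dp": [0, -0.3, 0], "turn": [0, 0, 0]}

```text
time_s: 7.75
eef_pos: [0.4627, 0.1349, 0.0995]
orientation: [1.452, 1.031, -1.448]
contact_force: [9.5, -1.3, -1.5]
finger_gap: 0.0166
```

Run:
```python
from h import *
st()
d=viewer.read_camera("wrist")
cv2.imwrite("pics/w8.png",cv2.resize(d["frame"][0:200,120:380,::-1],(780,600),interpolation=cv2.INTER_CUBIC))
```

```text
t 7.75 frame mm [-39.73   0.93  99.49] F [ 9.45  1.87 -1.55] gap 0.0166
```

View pics/w8.png

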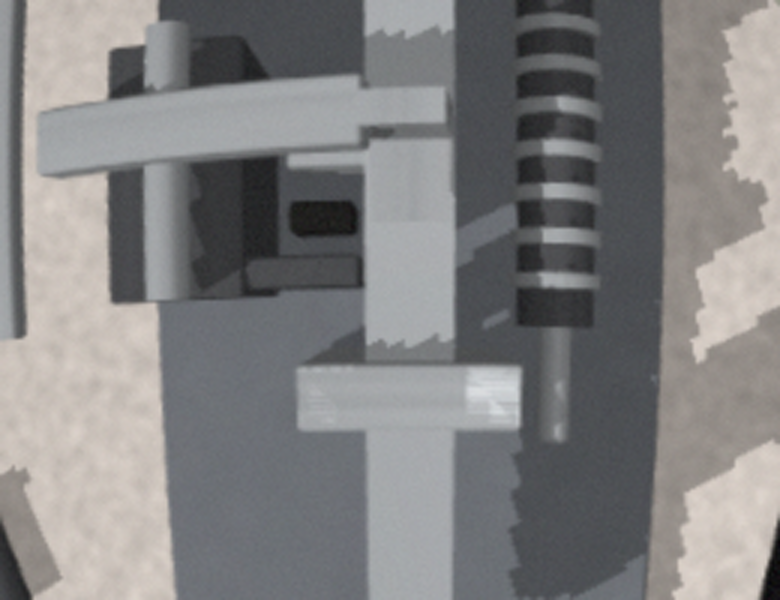

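The lug's rear edge shows at row 167 and the stop's front at row 202, so about 6.7 mm remain to contact and about 5 mm to the catch drop.

Emit:
step_arm:
  rows:
    - {"gripper": 1.0, "dp": [0, -0.1, 0], "turn": [0, 0, 0]}
    - {"gripper": 1.0, "dp": [0, -0.2, 0], "turn": [0, 0, 0]}
    - {"gripper": 1.0, "dp": [0, -0.3, 0], "turn": [0, 0, 0]}
    - {"gripper": 1.0, "dp": [0, -0.3, 0], "turn": [0, 0, 0]}

```text
time_s: 8.2
eef_pos: [0.4601, 0.1358, 0.0995]
orientation: [1.452, 1.031, -1.448]
contact_force: [10.2, -1.3, -2.1]
finger_gap: 0.0162
```

Run:
```python
from h import *
st()
d=viewer.read_camera("wrist")
cv2.imwrite("pics/w9.png",cv2.resize(d["frame"][0:200,120:380,::-1],(780,600),interpolation=cv2.INTER_CUBIC))
```

```text
t 8.2 frame mm [-42.51   0.92  99.51] F [10.02  2.12 -2.07] gap 0.0162
```

View pics/w9.png

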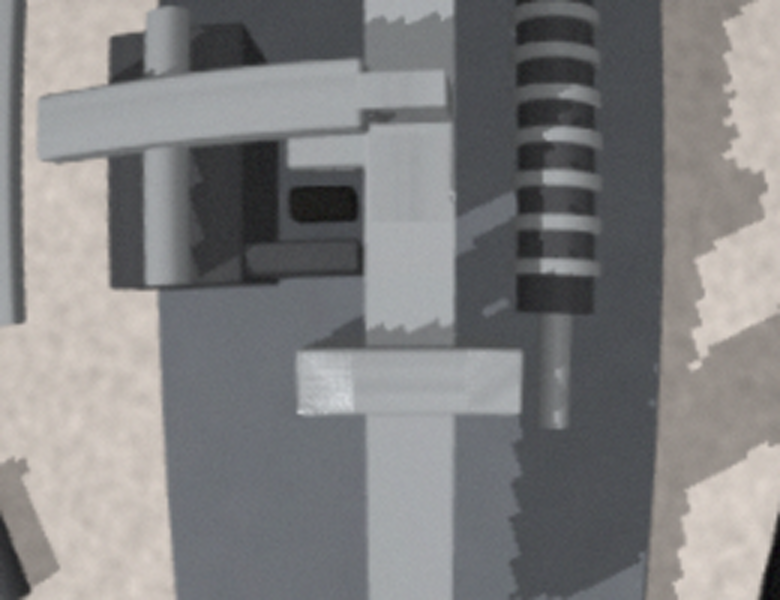

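Emit:
step_arm:
  rows:
    - {"gripper": 1.0, "dp": [0, -0.08, 0], "turn": [0, 0, 0]}
    - {"gripper": 1.0, "dp": [0, -0.15, 0], "turn": [0, 0, 0]}
    - {"gripper": 1.0, "dp": [0, -0.15, 0], "turn": [0, 0, 0]}

```text
time_s: 8.55
eef_pos: [0.4588, 0.1363, 0.0995]
orientation: [1.453, 1.031, -1.448]
contact_force: [11.2, -1.4, -2.4]
finger_gap: 0.0167
```

Run:
```python
from h import *
st()
d=viewer.read_camera("wrist")
cv2.imwrite("pics/w10.png",cv2.resize(d["frame"][0:200,120:380,::-1],(780,600),interpolation=cv2.INTER_CUBIC))
```

```text
t 8.55 frame mm [-43.92   0.92  99.49] F [11.01  2.34 -2.43] gap 0.0167
```

View pics/w10.png

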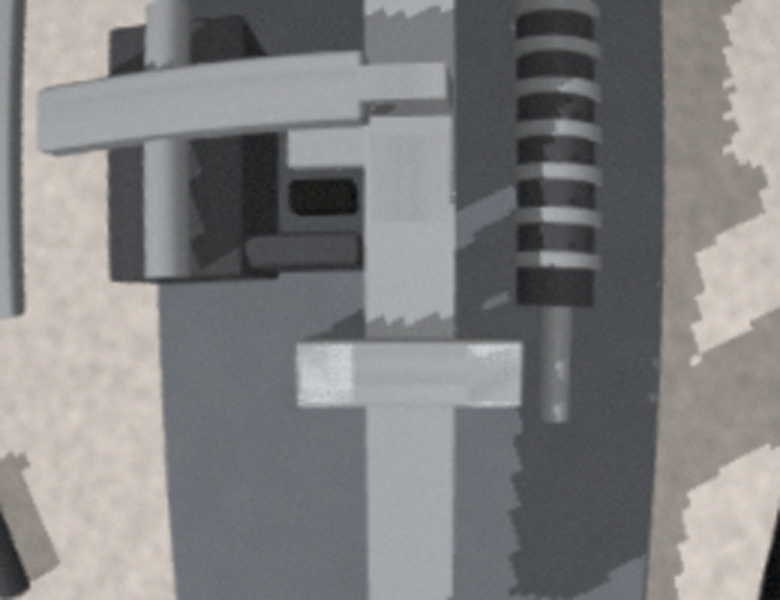

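Emit:
step_arm:
  rows:
    - {"gripper": 1.0, "dp": [0, -0.05, 0], "turn": [0, 0, 0]}
    - {"gripper": 1.0, "dp": [0, -0.1, 0], "turn": [0, 0, 0]}
    - {"gripper": 1.0, "dp": [0, -0.1, 0], "turn": [0, 0, 0]}

```text
time_s: 8.9
eef_pos: [0.4577, 0.1366, 0.0995]
orientation: [1.452, 1.031, -1.448]
contact_force: [10.5, -2.5, -2.8]
finger_gap: 0.0163
```

Run:
```python
from h import *
st()
d=viewer.read_camera("wrist")
cv2.imwrite("pics/w11.png",cv2.resize(d["frame"][0:200,120:380,::-1],(780,600),interpolation=cv2.INTER_CUBIC))
```

```text
t 8.9 frame mm [-45.06   0.89  99.5 ] F [10.74  1.05 -2.79] gap 0.0163
```

View pics/w11.png

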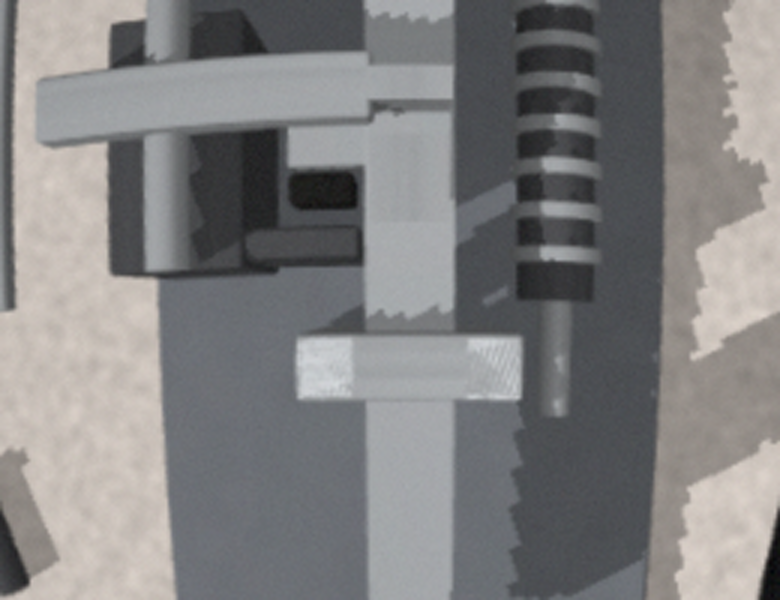

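The catch has dropped. The lever nose at (410,85) lies level again, reaching column 452 as in the early pictures, and drag fell off even though I pulled further. I'll ease forward slowly to see whether the catch takes the load.

Emit:
step_arm:
  rows:
    - {"gripper": 1.0, "dp": [0, 0.1, 0], "turn": [0, 0, 0]}
    - {"gripper": 1.0, "dp": [0, 0.2, 0], "turn": [0, 0, 0]}
    - {"gripper": 1.0, "dp": [0, 0.3, 0], "turn": [0, 0, 0]}
    - {"gripper": 1.0, "dp": [0, 0.4, 0], "turn": [0, 0, 0]}
    - {"gripper": 1.0, "dp": [0, 0.4, 0], "turn": [0, 0, 0]}

```text
time_s: 9.45
eef_pos: [0.4584, 0.1364, 0.0994]
orientation: [1.448, 1.035, -1.451]
contact_force: [-1.1, 1.9, 8.9]
finger_gap: 0.0168
```

Run:
```python
from h import *
st()
d=viewer.read_camera("wrist")
cv2.imwrite("pics/w12.png",cv2.resize(d["frame"][0:200,120:380,::-1],(780,600),interpolation=cv2.INTER_CUBIC))
```

```text
t 9.45 frame mm [-44.29   0.94  99.39] F [-1.69  1.41  8.89] gap 0.0168
```

View pics/w12.png

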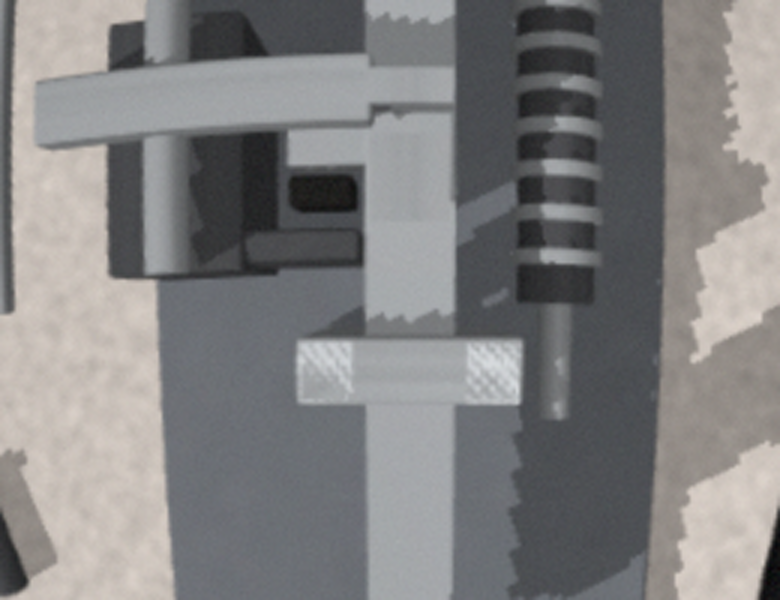

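The catch holds: the striker stayed at -44.3 mm while the hand was commanded 4 mm forward, and the pull force dropped from 10.7 N to -1.7 N. Letting go now.

Emit:
step_arm:
  rows:
    - {"gripper": 1.0, "dp": [0, -0.05, 0], "turn": [0, 0, 0]}
    - {"gripper": 2.0, "dp": [0, -0.05, 0], "turn": [0, 0, 0]}
    - {"gripper": 3.5, "dp": [0, -0.05, 0], "turn": [0, 0, 0]}
    - {"gripper": 3.5, "dp": [0, -0.05, 0], "turn": [0, 0, 0]}
    - {"gripper": 3.5, "dp": [0, -0.05, 0], "turn": [0, 0, 0]}
    - {"gripper": 3.5, "dp": [-2, -0.05, 0], "turn": [0, 0, 0]}
    - {"gripper": 3.5, "dp": [-6, -0.05, 0], "turn": [0, 0, 0]}
    - {"gripper": 3.5, "dp": [-9, -0.05, 0], "turn": [0, 0, 0]}
    - {"gripper": 3.5, "dp": [-9, -0.05, 0], "turn": [0, 0, 0]}
    - {"gripper": 3.5, "dp": [-9, -0.05, 0], "turn": [0, 0, 0]}

```text
time_s: 10.5
eef_pos: [0.4593, 0.136, 0.1896]
orientation: [1.451, 1.032, -1.449]
contact_force: [0.1, -0.3, -0.3]
finger_gap: 0.0347
```

Run:
```python
from h import *
s=st()
d=viewer.read_camera("wrist");P=wcloud(d,s)
cv2.imwrite("pics/w13.png",cv2.resize(d["frame"][:,:,::-1],(800,600)))
o=np.array([.5005,.1208,0]);q=P.reshape(-1,3);q=q[~np.isnan(q[:,0])]-o;f=np.c_[q@EX,q@EY,q[:,2]]
g=f[(abs(f[:,0]+.03)<.04)&(abs(f[:,1])<.02)&(f[:,2]>.105)&(f[:,2]<.12)]
if len(g):print("post",len(g),g.mean(0).round(4),g.min(0).round(4),g.max(0).round(4))
g=f[(f[:,2]>.055)&(f[:,2]<.085)&(f[:,0]>0)&(f[:,0]<.14)&(f[:,1]>.072)&(f[:,1]<.13)]
r=cv2.minAreaRect((g[:,:2]*1000).astype(np.float32));print(len(g),g.mean(0),r)
c=r[0][0]/1000*EX+r[0][1]/1000*EY+o;print(c)
```

```text
t 10.5 frame mm [-43.28   0.8  189.61] F [ 0.24 -0.25 -0.3 ] gap 0.0347
post 474 [-0.0464  0.0003  0.1108] [-0.0564 -0.0082  0.105 ] [-0.0384  0.0088  0.1134]
3890 [0.0715027  0.09334869 0.07032644] ((72.07328796386719, 94.3280258178711), (44.6380729675293, 69.86579895019531), 89.94054412841797)
[0.59941415 0.18643784 0.        ]
```

View pics/w13.png

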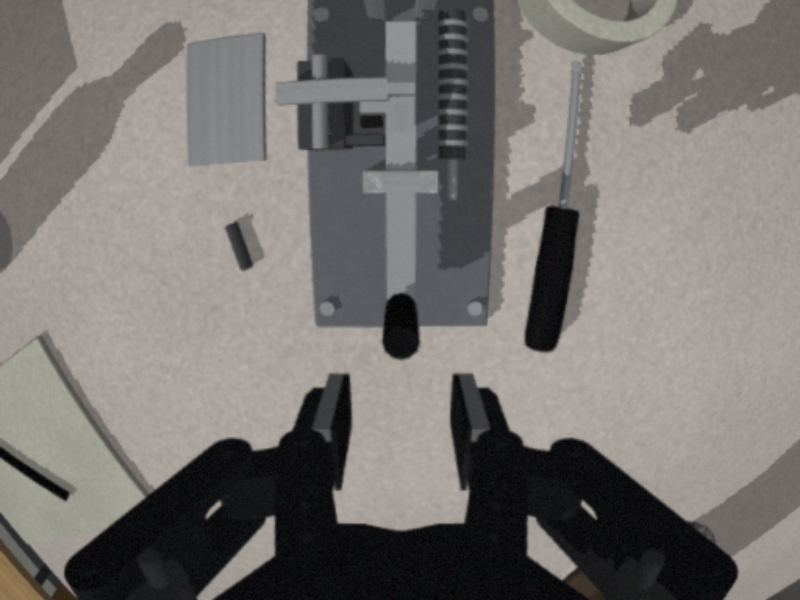

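The striker is drawn by itself: post top at about -46 to -47 mm with the hand clear. The paddle is at (226,100), clear of the can. Closing the fingers and moving above the paddle.

Run:
```python
from h import *
o=np.array([.5005,.1208,0]); t=o+.073*EX+.0955*EY; print(t)
print(plan((t[0],t[1],.14),down(-1)))
```

```text
[0.60067264 0.18724316 0.        ]
(array([ 4.869, 11.728, -9.497]), array([-0.0003,  0.0006,  0.0004]))
```

Emit:
step_arm:
  rows:
    - {"gripper": 0, "dp": [0, 4, -3], "turn": [0, 0, 0]}
    - {"gripper": 0, "dp": [0, 8, -6.5], "turn": [0, 0, 0]}
    - {"gripper": 0, "dp": [0, 11.7, -9.5], "turn": [0, 0, 0]}
    - {"gripper": 0, "dp": [0, 11.7, -9.5], "turn": [0, 0, 0]}
    - {"gripper": 0, "dp": [2.5, 11.7, -9.5], "turn": [0, 0, 0]}
    - {"gripper": 0, "dp": [4.9, 11.7, -9.5], "turn": [0, 0, 0]}
    - {"gripper": 0, "dp": [4.9, 11.7, -9.5], "turn": [0, 0, 0]}
    - {"gripper": 0, "dp": [4.9, 11.7, -9.5], "turn": [0, 0, 0]}

```text
time_s: 11.35
eef_pos: [0.5999, 0.1875, 0.1393]
orientation: [1.447, 1.034, -1.452]
contact_force: [-0.4, -0.3, 0.4]
finger_gap: 0.0001
```

Run:
```python
from h import *
s=st(np.array([.5005,.1208,0]))
d=viewer.read_camera("wrist")
cv2.imwrite("pics/w14.png",cv2.resize(d["frame"][:,:,::-1],(800,600)))
```

```text
t 11.35 frame mm [ 72.19  95.51 139.33] F [-0.32 -0.4   0.39] gap 0.0001
```

View pics/w14.png

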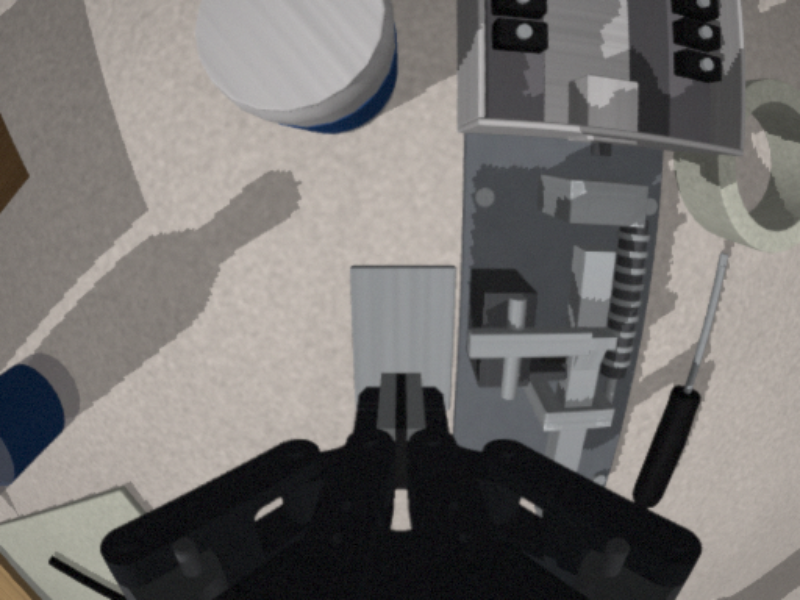

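The closed fingertips are centred over the paddle, with the can and box rim clear. Pressing down.

Emit:
step_arm:
  rows:
    - {"gripper": 0, "dp": [2, 0, 0], "turn": [0, 0, 0]}
    - {"gripper": 0, "dp": [4, 0, 0], "turn": [0, 0, 0]}
    - {"gripper": 0, "dp": [4.6, 0, 0], "turn": [0, 0, 0]}
    - {"gripper": 0, "dp": [5.0, 0, 0], "turn": [0, 0, 0]}
    - {"gripper": 0, "dp": [5.3, 0, 0], "turn": [0, 0, 0]}
    - {"gripper": 0, "dp": [5.6, 0, 0], "turn": [0, 0, 0]}
    - {"gripper": 0, "dp": [5.8, 0, 0], "turn": [0, 0, 0]}
    - {"gripper": 0, "dp": [5.8, 0, 0], "turn": [0, 0, 0]}

```text
time_s: 12.2
eef_pos: [0.6014, 0.1879, 0.0831]
orientation: [1.451, 1.032, -1.449]
contact_force: [-1.3, -0.9, 3.1]
finger_gap: 0.0001
```

Run:
```python
from h import *
s=st(np.array([.5005,.1208,0]))
d=viewer.read_camera("wrist")
cv2.imwrite("pics/w15.png",cv2.resize(d["frame"][:,:,::-1],(800,600)))
```

```text
t 12.2 frame mm [73.49 96.39 83.13] F [-0.94 -1.28  3.09] gap 0.0001
```

View pics/w15.png

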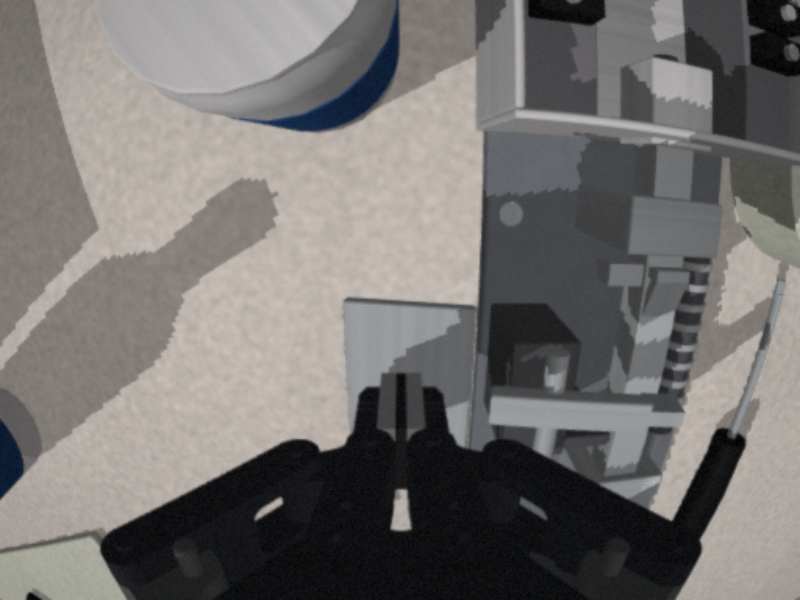

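It fired: the lug is forward at (626,272) and the bar reaches through the front guide at (675,165). Lifting away slowly at first.

Emit:
step_arm:
  rows:
    - {"gripper": 0, "dp": [-0.5, 0, 0], "turn": [0, 0, 0]}
    - {"gripper": 0, "dp": [-1.2, 0, 0], "turn": [0, 0, 0]}
    - {"gripper": 0, "dp": [-2.5, 0, 0], "turn": [0, 0, 0]}
    - {"gripper": 0, "dp": [-6, 0, 0], "turn": [0, 0, 0]}
    - {"gripper": 0, "dp": [-10, 0, 0], "turn": [0, 0, 0]}
    - {"gripper": 0, "dp": [-13, -4, 0], "turn": [0, 0, 0]}
    - {"gripper": 0, "dp": [-13, -8, 0], "turn": [0, 0, 0]}
    - {"gripper": 0, "dp": [-13, -10, 5], "turn": [0, 0, 0]}
    - {"gripper": 0, "dp": [-13, -10, 9], "turn": [0, 0, 0]}
    - {"gripper": 0, "dp": [-13, -10, 9], "turn": [0, 0, 0]}
    - {"gripper": 0, "dp": [-13, -10, 9], "turn": [0, 0, 0]}

```text
time_s: 13.35
eef_pos: [0.477, 0.1344, 0.2135]
orientation: [1.452, 1.031, -1.45]
contact_force: [0.6, 0.2, 0.5]
finger_gap: 0.0002
```

Run:
```python
from h import *
s=st(np.array([.5005,.1208,0]))
d=viewer.read_camera("wrist");P=wcloud(d,s)
cv2.imwrite("pics/w16.png",cv2.resize(d["frame"][:,:,::-1],(800,600)))
cv2.imwrite("pics/w16c.png",cv2.resize(d["frame"][0:180,160:400,::-1],(800,600),interpolation=cv2.INTER_CUBIC))
o=np.array([.5005,.1208,0]);q=P.reshape(-1,3);q=q[~np.isnan(q[:,0])]-o;f=np.c_[q@EX,q@EY,q[:,2]]
g=f[(abs(f[:,0]+.02)<.05)&(abs(f[:,1])<.02)&(f[:,2]>.105)&(f[:,2]<.12)]
if len(g):print("post",len(g),g.mean(0).round(4),g.min(0).round(4),g.max(0).round(4))
```

```text
t 13.35 frame mm [-26.68   5.18 213.48] F [0.49 0.33 0.49] gap 0.0002
post 414 [-0.003   0.0003  0.1109] [-0.0128 -0.0084  0.105 ] [0.0052 0.0088 0.1136]
```

View pics/w16.png

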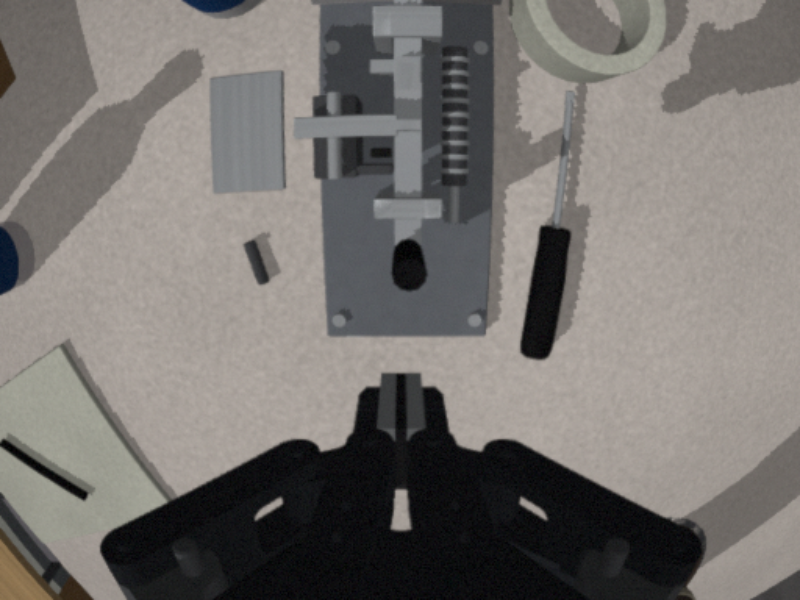

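View pics/w16c.png

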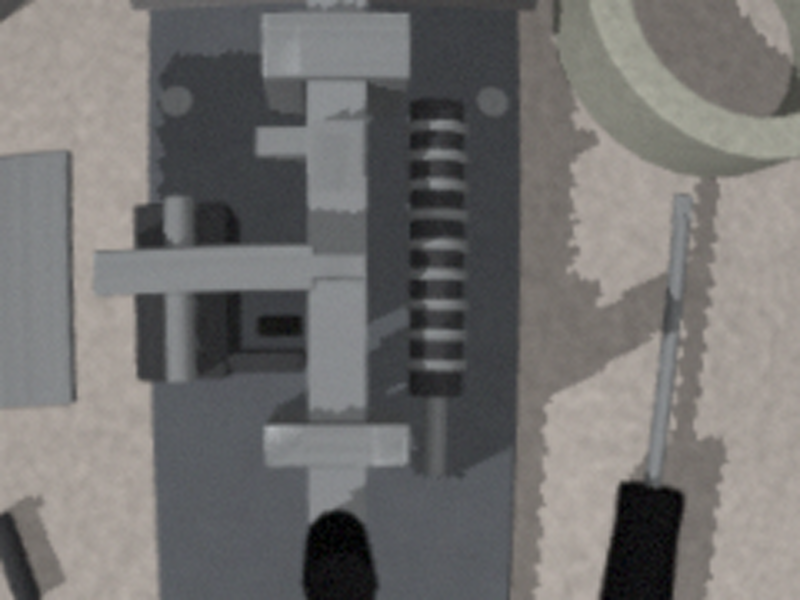

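The post is back at its rest place (-3.0 mm against -2.4 mm measured before drawing). I'll look closer at the pin from above.

Emit:
step_arm:
  rows:
    - {"gripper": 0, "dp": [0, 4, 0], "turn": [0, 0, 0]}
    - {"gripper": 0, "dp": [0, 8, 0], "turn": [0, 0, 0]}
    - {"gripper": 0, "dp": [0, 8, 0], "turn": [0, 0, 0]}
    - {"gripper": 0, "dp": [0, 8, 0], "turn": [0, 0, 0]}

```text
time_s: 13.8
eef_pos: [0.5531, 0.1102, 0.2118]
orientation: [1.45, 1.035, -1.45]
contact_force: [-0.9, 0.5, -0.8]
finger_gap: -0.0
```

Run:
```python
from h import *
s=st(np.array([.5005,.1208,0]))
d=viewer.read_camera("wrist");P=wcloud(d,s)
cv2.imwrite("pics/w17.png",cv2.resize(d["frame"][:,:,::-1],(800,600)))
cv2.imwrite("pics/w17c.png",cv2.resize(d["frame"][0:180,160:400,::-1],(800,600),interpolation=cv2.INTER_CUBIC))
```

```text
t 13.8 frame mm [ 53.16   7.14 211.78] F [-1.02  0.2  -0.79] gap -0.0
```

View pics/w17c.png

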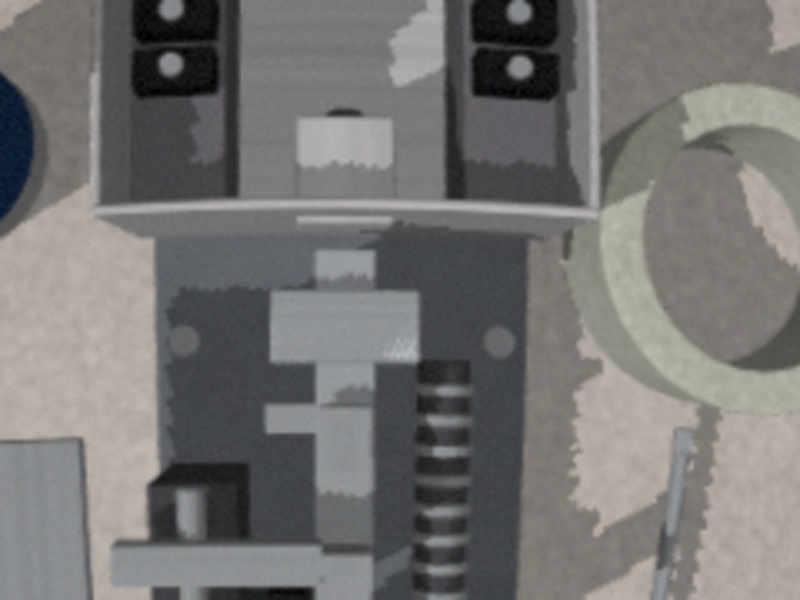

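No pin is left standing between the bar's end (345,250) and the boss (345,218), and its tail shows inside the box at (345,112). One quick check of the bystanders, then hand in.

Run:
```python
from h import *
from workcell import order
d=viewer.read_camera("scene");P=cloud(d);Q=np.load("scene.npz")["P"]
m=~np.isnan(P[...,0])&~np.isnan(Q[...,0])
for name in("can","screwdriver","tape_near","water","wrench"):
    r=viewer.regions_of("scene",name)
    if r: 
        q=P[r[0]["region"]];print(name,round(r[0]["score"],2),np.nanmedian(q,0).round(3))
st(np.array([.5005,.1208,0]))
print(order.finish_job())
```

```text
screwdriver 0.66 [0.438 0.034 0.021]
tape_near 0.92 [ 0.623 -0.052  0.042]
water 0.65 [0.637 0.462 0.108]
wrench 0.71 [ 0.409 -0.436  0.006]
t 14.15 frame mm [ 52.43   6.41 212.56] F [-0.15 -0.55  0.44] gap 0.0001
the job is handed in; nothing more can be done
None
```

The punch was drawn, latched and fired in one blow, and my last look shows the pin driven home. I handed the job in at about 14 s; no verdict was reported.

- **Drawing:** I gripped the post and pulled it straight back in small steps, watching force and pictures, until the catch dropped about 45 mm back. The pull never went above about 11 N, and by the picture estimate I stopped about 1 mm short of the rubber stop. When I eased forward, the catch took the load. With the hand off, the post stayed about 44 mm back.
- **Firing:** I pressed the paddle down about 10 mm with closed fingers (3 N), the striker fired, and I lifted the hand clear.
- **Last checks:**
  - The striker is back at rest, within about 1 mm of where it started.
  - No pin shows between the striker and the boss, and its tail end is visible inside the box. I judged its depth only from the picture.
  - The arm was in free air.
- **Bystanders:** The screwdriver and near tape came out within about 5 mm of where they were. The final scene check did not find the can, but the arm never touched it, and it stood upright in the last picture that showed it, taken with the paddle held down. I saw the bottle and wrench only in the final check, with no starting measurement to compare. I did not check the spare pin and far tape at the end, and the arm went nowhere near the far tape.

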